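# Load the thick roller from the carousel into the V-blocks

## Task

Turn the carousel by one of its upright pins until the cradle holding the thick roller faces the pointer on the carousel's foot, and let it stand still there with the roller still lying in that cradle. Then take the thick roller out and lower it gently into the pair of V-blocks, its two steel journals in the two Vs and its drum in the gap between the blocks, so that it lies fully seated and level, ready for clamping. Leave the other rollers in their cradles.

Things in the scene. Friction and masses are not known exactly. Their poses are not given: they have to be found in the camera images.
- thick_roller_centre (a point): Centre of the thick roller, on its axis (point x axis; y, z turn as it rolls). Black rubber drum 36 mm in diameter, 60 mm long, on a steel shaft 16 mm in diameter, 124 mm long (a 32 mm journal at each end). About 0.3 kg. At first it lies level in a side cradle of the carousel, axis 58 mm above the counter, 84 mm from the carousel's axis, square to the radius, up to 4 mm off along its length.
- slim_roller_centre (a point): Centre of the slim roller: same shaft, drum 22 mm in diameter, 60 mm long; x is its axis. It lies in the cradle opposite the thick one and stays there.
- waisted_roller_centre (a point): Centre of the waisted roller: same shaft, drum with two 32 mm flanges and a 19 mm waist; x is its axis. It lies in the cradle between the other two and stays there. The fourth cradle is empty.
- hub (a point): Point on the carousel's vertical axis, 58 mm above the counter; its frame turns with the disc. Aluminium disc 244 mm in diameter, top 26 mm above the counter. Four cradles (pairs of grey Vs 12 mm thick, 38 mm wide, 84 mm apart inside, tops 63 mm above the counter) lie 84 mm out on its -x, +x, -y and +y axes.
- pin (a point): Point on the axis of one of the carousel's four equal upright steel pins, 95 mm above the counter. Pins are round, 14 mm in diameter, with round tops 105 mm above the counter; they stand 112 mm from the carousel's axis at 45 degrees between the cradles (this one at hub x = +79, y = +79 mm, the others at each quarter turn) and turn with the disc.
- carousel (a joint): Angle of the disc since the start in rad: 0 at the start, growing anticlockwise seen from above, free to 6.2 rad either way. Light friction (0.06 N m, under 1 N at a pin); it stays where it is left.
- pick_point (a point): Fixed place where a roller's centre lies when its cradle faces the pointer: 84 mm from the carousel's axis on the robot's side, 58 mm above the counter. Its -x axis points outward to the pointer, its y axis is then the roller's axis. The pointer is a small steel fin on the foot just outside the disc, 122 to 138 mm from the axis, 20 mm high.
- vblock_seat (a point): Place of a seated roller's centre, midway between the two steel V-blocks, 55 mm above the counter. y runs along the Vs (the seated roller's axis), x level across them, z up. The 90 degree Vs open upward, 43 mm wide at the top, 66 mm above the counter. The drum has 7 mm of room at each end between the blocks.
- thick_roller: The thick roller itself; its origin is its centre, as above.
- vblock: The fixed bed with the two V-blocks; origin on the counter, 55 mm below the seat, axes as at the seat. Blocks 64 mm wide across the V and 20 mm thick, standing 37 to 57 mm each side of the centre (74 mm apart inside; fingers fit between) on a bed plate 84 mm across by 150 mm along, 14 mm thick.
There are look-alikes about, which are no part of the job. What is shaped like the thick_roller but orange is not meant.

How it is judged (in metres and radians):
On the way:
1. the carousel stands still with the thick roller, still in its own cradle, facing the pointer (roller centre within 22 mm of the pick point) (horizontal distance between thick_roller_centre and pick_point below 0.022 m and (y of thick_roller_centre in the frame of hub above 0.074 m or y of thick_roller_centre in the frame of hub below -0.074 m) and x of thick_roller_centre in the frame of hub between -0.012 and 0.012 m and height (world z) of thick_roller_centre between 0.053 and 0.063 m and velocity of joint carousel between -0.06 and 0.06 rad/s), for 0.3 s.
At the end, for the whole second after the job is handed in: The thick roller rests in both Vs: centre within 3 mm of the seat across and in height, 8.5 mm along the Vs, axis within 0.05 rad of theirs, at rest; the slim and waisted rollers lie in their cradles (centres 74 to 94 mm from the carousel axis, 53 to 63 mm above the counter) (x of thick_roller_centre in the frame of vblock_seat between -0.003 and 0.003 m and y of thick_roller_centre in the frame of vblock_seat between -0.0085 and 0.0085 m and z of thick_roller_centre in the frame of vblock_seat between -0.003 and 0.003 m and angle between the x axis of thick_roller_centre and the y axis of vblock_seat, either way round below 0.05 rad and linear speed of thick_roller below 0.02 m/s and horizontal distance between slim_roller_centre and hub between 0.074 and 0.094 m and height (world z) of slim_roller_centre between 0.053 and 0.063 m and horizontal distance between waisted_roller_centre and hub between 0.074 and 0.094 m and height (world z) of waisted_roller_centre between 0.053 and 0.063 m); the robot touches nothing.
It fails at once if the slim or the waisted roller leaves its cradle ((height (world z) of slim_roller_centre above 0.07 m or height (world z) of slim_roller_centre below 0.05 m or horizontal distance between slim_roller_centre and hub above 0.1 m or horizontal distance between slim_roller_centre and hub below 0.068 m) or (height (world z) of waisted_roller_centre above 0.07 m or height (world z) of waisted_roller_centre below 0.05 m or horizontal distance between waisted_roller_centre and hub above 0.1 m or horizontal distance between waisted_roller_centre and hub below 0.068 m)).
It fails at once if the thick roller drops or is slammed into the V-blocks (faster than 0.25 m/s within 25 mm of the seat) (distance between thick_roller_centre and vblock_seat below 0.025 m and linear speed of thick_roller above 0.25 m/s).
It fails at once if the thick roller is struck or pressed hard into the V-blocks (contact over 40 N) (contact force between thick_roller and vblock above 40 N).
It also fails if it takes over 59 s, if anything falls off the work surface, if the arm or the gripper's body presses on something with over 40 N, if the wrist force passes 120 N, or if a joint passes its speed limit or range.

## Robot

A 6-joint arm with a two-finger parallel gripper is mounted at the origin on a cart in front of the work surface, level with it; the furniture and walls round the work are solid. World frame = base frame: x ahead of the robot, y to its left, z up, the work surface at z = 0. Lengths are in mm, angles in rad, forces in N, time in s.
With the tool pointing down it reaches from about 275 to 825 mm from the base axis. Payload 4.9 kg.
Tool frame: the origin (TCP) lies between the finger pads; the fingertips stand 25 mm ahead of it and the grasp point (between the pads) lies 6 mm ahead of it; z points along the fingers, y is the line along which they close (so a half turn about z gives the same grasp; the last joint's range is limited). The gripper opens to 85 mm and grips with 20 to 120 N. Pads are 22 mm wide; open, the fingers measure 114 mm over their backs; the gripper's body (76 mm by 85 mm) begins 54 mm behind the grasp point. The pads swing forward as they close: fully open they stand 13 mm farther back than shut.
Start: joints at [-1.255, 0.326, -0.193, 1.052, 0, 1.437], TCP at [239.146, -495.306, 256.281] pointing down, gripper open.
Joint ranges: [-2.65, 2.65], [-0.97, 1.79], [-1.3, 1.35], [-1.93, 2.1], [-1.47, 1.37], [-3.14, 3.14]. Speed limits (rad/s): [2.57, 2.57, 3.14, 3.14, 3.14, 3.14].

## Interface

Orientations are given as a unit quaternion [x, y, z, w].
In Python, from bench import arm gives the robot as it stands. The module is installed in compiled form; this text tells all that it offers.
- The arm moves only by the shell command python3 -m handwheel 'ROWS' [FORCE]. ROWS is JSON, a list of rows, each an object of numbers: "dx", "dy", "dz": the shift along the tool's x, y, z in units of 0.75 m (1.0 is 0.75 m); "ax", "ay", "az": the turn, a rotation vector about the tool's x, y, z in units of 90 degrees (1.0 is 90 degrees); "claw": the gripper's target within -1 to 1 (shut at 1, half-way at 0, fully open at -1). In form: [{"dx": .., "dy": .., "dz": .., "ax": .., "ay": .., "az": .., "claw": ..}, ...]. A call has exactly 5 rows; each row shifts and turns the commanded pose from where the row before left it, along the tool's axes as they then stand; what a row does not reach is not made up. A row lasts 1/8 s, in which the tool goes at most 62.5 mm and 10.7 degrees, less where a joint would pass 70% of its speed; a pose out of reach is approached as far as the arm can. A call with a number of a shift or a turn outside -1 to 1 is refused whole. A call with a gripper value outside its range is refused whole. The fingers move at their own pace and stop on an object; FORCE is the grip in N (left out, the last holds). Time passes only in rows, so rows that do not move let the fingers close, or fill a call up. It gives the time, the measured TCP pose, the force, the opening and the grip force at its end, in the units of the state.
- arm.observe(): the state, without advancing time (a new reading comes with each control period).
- arm.camera(name): name is "scene" or "top" or "wrist"; returns the picture (420x560x3 uint8, red, green, blue); there is no depth.
- arm.get_calibration(name): a dict with "camera_matrix" (3x3 intrinsics, pixels), "rvec" (rotation vector, rad) and "tvec" (3), from world to camera coordinates, as OpenCV has them. Camera axes: x right, y down, z forward; pixel columns grow to the right and rows downward; lengths in mm; the calibration is good to about 2 mm. A picture is of the moment at which its call begins: read the wrist's pose just before it. get_calibration takes no time and is no camera call; for the wrist camera it gives the pose at the moment of the call.
- arm.sign_off(): hands the job in; it is judged then, once.
Trained networks look in the newest picture that a camera, given by its name, has taken for a name from the list of things; names that differ only in an ending like _2 or _b are one class to them, and where a whole thing is asked for, a point or a joint stands for the part that bears it (a point fixed in the world has none). Each returns a list of dicts, best first, with "score" (0 to 1); they miss things now and then, are a little off and sometimes report something else, mostly with a low value. They report only what shows in the picture. A call takes as long as a camera call. They do not tell look-alikes from the thing itself.
- arm.look_for(camera, target): "pixel" ([column, row] in pixels, amid what is visible of it).
- arm.outline_of(camera, target): "pixels" (420x560 bool, what is visible of it) and "pixel" ([column, row] in pixels, amid what is visible of it).
The state is a dict: "time_s": time; "joints": joint angles; "qvel": joint speeds; "effort": joint torques, N m; "eef_pos": TCP position; "tool_rot": TCP orientation; "contact_force": force on the tool from outside, world axes, zero at the start; "ft_torque": the same for the moment, N m; "finger_gap": opening from 0.0 (shut) to 1.0 (fully open); "grasp_force": force on a finger pad.
Only numpy, scipy, OpenCV 4.12 (cv2) and the standard library are available. Lean on these libraries where they do the work, as an engineer would, in place of code of your own. Each camera call takes 0.05 s, during which the arm holds its last target. There are 200 camera calls.

## Working session

There is one attempt and no reset: what is moved stays moved. The work goes in short steps, Python scripts to look and compute and a shell command to move; the robot and the scene stay as the last step left them, time stands still between calls to the robot, and variables do not carry over. Pictures are saved under pics/ and viewed, at most 10 in all, crops included, and the job is handed in when it is done.

```bash
mkdir -p pics
cat > h.py <<'E'
import numpy as np, cv2
from bench import arm
from scipy.spatial.transform import Rotation as R
def ray(cam,px,z,cal=None):
    c=cal or arm.get_calibration(cam)
    K=np.array(c["camera_matrix"],float);Rm=cv2.Rodrigues(np.array(c["rvec"],float))[0];t=np.array(c["tvec"],float).ravel()
    d=Rm.T@np.linalg.inv(K)@np.array([px[0],px[1],1.0]);o=-Rm.T@t
    return o+d*(z-o[2])/d[2]
def proj(cam,P,cal=None):
    c=cal or arm.get_calibration(cam)
    return cv2.projectPoints(np.array(P,float).reshape(-1,1,3),np.array(c["rvec"],float),np.array(c["tvec"],float),np.array(c["camera_matrix"],float),None)[0].reshape(-1,2)
def snap(cam,name=None):
    im=arm.camera(cam)
    if name: cv2.imwrite("pics/"+name+".png",im[:,:,::-1])
    return im
E
python3 - <<'E'
from h import *
o=arm.observe();print({k:np.round(v,3).tolist() for k,v in o.items()})
print(R.from_quat(o["tool_rot"]).as_matrix().round(3))
a=snap("top","top0");b=snap("scene","scene0")
for cam in("top","scene"):
  for n,z in [("thick_roller",58),("slim_roller_centre",58),("waisted_roller_centre",58),("hub",58),("pin",95),("vblock",40),("vblock_seat",55),("pick_point",58)]:
    try:
      for d in arm.look_for(cam,n)[:4]: print(cam,n,round(d["score"],2),np.round(d["pixel"]),ray(cam,d["pixel"],z).round())
    except Exception as e: print(cam,n,e)
cv2.imwrite("pics/both.png",cv2.resize(np.vstack([a,b])[:,:,::-1],None,fx=.7,fy=.7))
E
```

```text
{'time_s': 0.0, 'joints': [-1.255, 0.327, -0.194, 1.052, -0.0, 1.437], 'qvel': [-0.0, -0.002, -0.0, -0.0, -0.001, 0.0], 'effort': [0.001, -44.339, 26.244, 0.015, -0.0, -0.0], 'eef_pos': [238.964, -494.74, 255.468], 'tool_rot': [0.975, 0.223, -0.0, -0.001], 'contact_force': [0.105, 0.389, -0.499], 'ft_torque': [0.048, -0.002, 0.045], 'grasp_force': 0.0, 'finger_gap': 1.001}
[[ 0.901  0.435 -0.001]
 [ 0.435 -0.901  0.002]
 [ 0.    -0.002 -1.   ]]
top thick_roller 0.86 [412. 265.] [ 418. -571.   58.]
top thick_roller 0.84 [429. 214.] [ 552. -619.   58.]
top thick_roller 0.77 [249. 187.] [ 622. -140.   58.]
top slim_roller_centre 0.62 [302. 222.] [ 530. -279.   58.]
top waisted_roller_centre 0.62 [258. 226.] [ 520. -164.   58.]
top waisted_roller_centre 0.18 [302. 222.] [ 531. -280.   58.]
top hub 0.82 [280. 202.] [ 583. -224.   58.]
top pin 0.81 [278. 201.] [ 583. -217.   95.]
top vblock 0.89 [162. 234.] [499.  92.  40.]
top vblock_seat 0.87 [156. 233.] [500. 104.  55.]
top pick_point 0.55 [300. 223.] [ 528. -275.   58.]
top pick_point 0.54 [276. 205.] [ 575. -211.   58.]
scene thick_roller 0.9 [413. 289.] [ 537. -648.   58.]
scene thick_roller 0.62 [367. 315.] [ 398. -602.   58.]
scene slim_roller_centre 0.53 [315. 219.] [ 577. -306.   58.]
scene waisted_roller_centre 0.56 [261. 208.] [ 511. -154.   58.]
scene hub 0.69 [315. 221.] [ 570. -311.   58.]
scene pin 0.67 [316. 220.] [ 544. -334.   95.]
scene vblock 0.76 [198. 184.] [479.  88.  40.]
scene vblock_seat 0.89 [197. 187.] [454.  62.  55.]
scene vblock_seat 0.22 [308. 216.] [ 575. -284.   55.]
scene pick_point 0.37 [257. 235.] [ 421. -221.   58.]
```

View pics/top0.png

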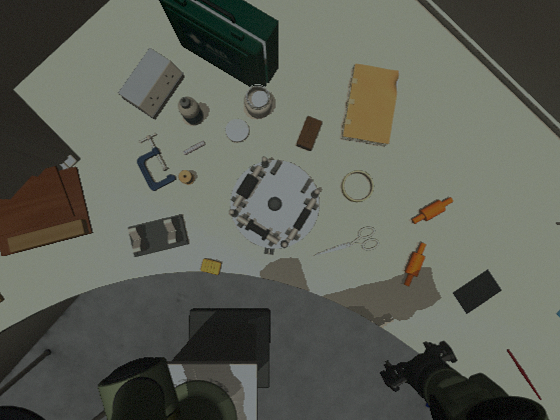

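View pics/scene0.png

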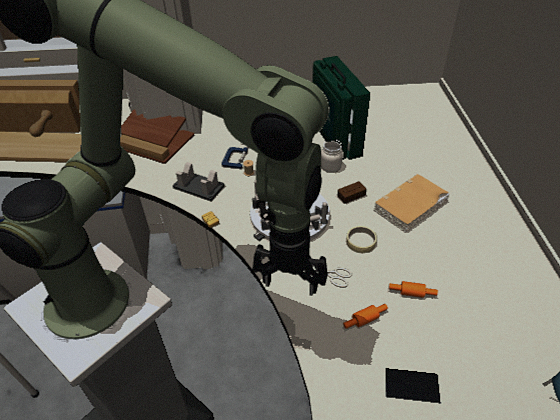

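Top view: the carousel is centred at about (275,204). Dark rollers lie at (247,187), (302,219) and (258,230), with the pointer near (269,251). The V-blocks are at (159,235), and there are two orange look-alikes at (432,210) and (415,264), which are not meant. Next is an enlarged crop of the carousel to pick the thick roller.

Run:
```python
from h import *
im=snap("top")
c=im[148:260,215:335]
c=np.clip(c.astype(float)*1.8,0,255).astype(np.uint8)
cv2.imwrite("pics/crop1.png",cv2.resize(c[:,:,::-1],None,fx=5,fy=5,interpolation=cv2.INTER_CUBIC))
# disc fit: bright blue-ish disc outline
for n in("hub","vblock"):
  for d in arm.outline_of("top",n)[:1]:
    m=d["pixels"].astype(np.uint8);ys,xs=np.nonzero(m)
    cn=max(cv2.findContours(m,0,2)[0],key=len); print(n,d["pixel"],m.sum(),xs.min(),xs.max(),ys.min(),ys.max(),cv2.fitEllipse(cn),cv2.minAreaRect(cn))
    P=np.array([ray("top",p,14)[:2] for p in cv2.boxPoints(cv2.minAreaRect(cn))]);print(P.round(),P.mean(0))
print(arm.get_calibration("top"))
```

```text
hub [277.2, 203.5] 5298 229 319 156 248 ((274.3537292480469, 203.46746826171875), (88.66544342041016, 89.7344970703125), 170.48094177246094) ((274.60003662109375, 203.80003356933594), (88.54829406738281, 89.44271850585938), 26.56505012512207)
[[ 526.  -45.]
 [ 748. -153.]
 [ 639. -372.]
 [ 419. -262.]] [ 583.27128759 -207.87310862]
vblock [162.6, 235.2] 1690 129 187 215 256 ((157.7044219970703, 235.3945770263672), (33.391204833984375, 68.50776672363281), 74.99663543701172) ((158.18362426757812, 235.28030395507812), (30.863048553466797, 56.229148864746094), 76.75948333740234)
[[518. 193.]
 [554.  45.]
 [472.  25.]
 [437. 172.]] [495.28158536 108.73396209]
{'camera_matrix': array([[417.65070727,   0.        , 284.16781587],
       [  0.        , 417.65070727, 211.6330001 ],
       [  0.        ,   0.        ,   1.        ]]), 'rvec': array([ 2.20132172, -2.19376485,  0.0837126 ]), 'tvec': array([-235.87675097,  559.90108548, 1122.49181716])}
```

View pics/crop1.png

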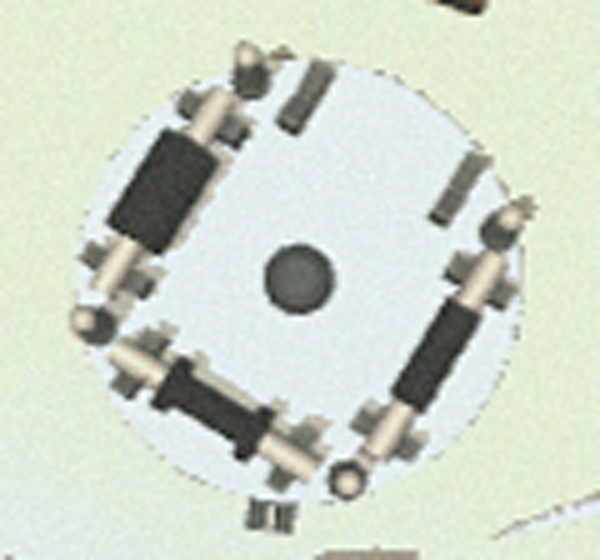

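The pair at (432,210) and (415,264) are orange, so they are ruled out. Of the three dark rollers, only (247,186) has the plain, wide 36 mm drum. (258,230) has flanges and a waist, and (302,219) is slim. The thick roller is therefore the one at (247,186), upper left. The pointer is at (269,251) in full-image pixels, and a pin stands at (234,213) near the left edge.

Run:
```python
from h import *
H=np.mean([ray("top",(275.6,203.4),26),ray("top",(274.8,203.8),26)],0);print("hub",H.round(1))
def pol(n,p,z):
    q=ray("top",p,z)-H;print(n,(q+H).round(1),"r",np.hypot(*q[:2]).round(1),"ang",np.degrees(np.arctan2(q[1],q[0])).round(1))
f=lambda x,y:(215+x/5,148+y/5)
pol("thick",f(162,190),62);pol("waist",f(215,405),62);pol("slim",f(437,355),62)
for p in[(246,52),(88,325),(347,478),(517,212)]: pol("pin",f(*p),103)
pol("pointer",f(271,515),18)
print(np.linalg.norm(arm.get_calibration("top")["tvec"]))
```

```text
hub [ 582.1 -209.4   26. ]
thick [ 625.4 -136.2   62. ] r 85.1 ang 59.4
waist [ 512.2 -164.9   62. ] r 82.8 ang 147.5
slim [ 538.9 -281.3   62. ] r 83.9 ang -121.0
pin [ 691.3 -181.4  103. ] r 112.8 ang 14.4
pin [ 551.6 -102.4  103. ] r 111.2 ang 105.9
pin [ 474.9 -233.5  103. ] r 109.9 ang -167.3
pin [ 610.  -319.6  103. ] r 113.7 ang -75.8
pointer [ 453.4 -193.6   18. ] r 129.6 ang 173.0
1276.3678728169061
```

```bash
cat >> h.py <<'E'
import json
def Rd(yang):
    a=np.radians(yang+90);return np.array([[np.cos(a),np.sin(a),0],[np.sin(a),-np.cos(a),0],[0,0,-1.]])
def cur():
    o=arm.observe();M=R.from_quat(o["tool_rot"]).as_matrix();return np.array(o["eef_pos"],float),M,np.degrees(np.arctan2(M[1,1],M[0,1]))
def rows(poses,start=None):
    "poses: list of (x,y,z,yang,claw), one per row; prints the suggested rows, by fives"
    p,M,_=cur() if start is None else (np.array(start[:3],float),Rd(start[3]),0)
    out=[]
    for q in poses:
        N=Rd(q[3]);d=M.T@(np.array(q[:3])-p)/750;w=R.from_matrix(M.T@N).as_rotvec()/(np.pi/2)
        if np.linalg.norm(d)*750>62 or np.degrees(np.linalg.norm(w)*np.pi/2)>10.7: print("TOO BIG",np.linalg.norm(d)*750,np.linalg.norm(w)*90)
        r=dict(zip(["dx","dy","dz","ax","ay","az"],np.r_[d,w].round(4)))
        r={k:float(v) for k,v in r.items() if abs(v)>2e-4};r["claw"]=q[4];out.append(r)
        # follow rounded command
        dd=np.round(d,4);p=p+M@dd*750;M=M@R.from_rotvec(np.round(w,4)*np.pi/2).as_matrix()
    for i in range(0,len(out),5): print(json.dumps(out[i:i+5]))
def line(a,b,n): 
    a,b=np.array(a,float),np.array(b,float);return [tuple(a+(b-a)*(i+1)/n) for i in range(n)]
def st():
    o=arm.observe();p,M,y=cur();print("t",round(o["time_s"],2),"p",p.round(1),"yang",y.round(1),"tilt",np.degrees(np.arccos(-M[2,2])).round(2),"F",np.round(o["contact_force"],1),"gap",round(o["finger_gap"],3),"g",round(o["grasp_force"],1),"j",np.round(o["joints"],2))
E
python3 - <<'E'
from h import *
p,M,y=cur();a=(*p,y,.3);print(y)
rows(line(a,(554,-101,180,14.3,.3),15))
E
```

```text
-64.22884179085146
[{"dx": 0.0404, "dy": -0.0194, "dz": 0.0068, "az": -0.0582, "claw": 0.3}, {"dx": 0.0421, "dy": -0.0156, "dz": 0.0068, "az": -0.0581, "claw": 0.3}, {"dx": 0.0433, "dy": -0.0117, "dz": 0.0067, "az": -0.0582, "claw": 0.3}, {"dx": 0.0442, "dy": -0.0078, "dz": 0.0068, "az": -0.0582, "claw": 0.3}, {"dx": 0.0447, "dy": -0.0036, "dz": 0.0068, "az": -0.0581, "claw": 0.3}]
[{"dx": 0.0448, "dy": 0.0004, "dz": 0.0068, "az": -0.0582, "claw": 0.3}, {"dx": 0.0446, "dy": 0.0045, "dz": 0.0068, "az": -0.0582, "claw": 0.3}, {"dx": 0.0441, "dy": 0.0086, "dz": 0.0067, "az": -0.0582, "claw": 0.3}, {"dx": 0.043, "dy": 0.0126, "dz": 0.0068, "az": -0.0581, "claw": 0.3}, {"dx": 0.0417, "dy": 0.0164, "dz": 0.0068, "az": -0.0582, "claw": 0.3}]
[{"dx": 0.0401, "dy": 0.0202, "dz": 0.0068, "az": -0.0582, "claw": 0.3}, {"dx": 0.038, "dy": 0.0237, "dz": 0.0068, "az": -0.0581, "claw": 0.3}, {"dx": 0.0358, "dy": 0.0271, "dz": 0.0068, "az": -0.0582, "claw": 0.3}, {"dx": 0.0331, "dy": 0.0303, "dz": 0.0067, "az": -0.0582, "claw": 0.3}, {"dx": 0.0302, "dy": 0.0332, "dz": 0.0068, "az": -0.0581, "claw": 0.3}]
```

```bash
python3 -m handwheel '[{"dx":0.0404,"dy":-0.0194,"dz":0.0068,"az":-0.058,"claw":0.3},{"dx":0.042,"dy":-0.0156,"dz":0.0068,"az":-0.058,"claw":0.3},{"dx":0.0433,"dy":-0.0117,"dz":0.0068,"az":-0.058,"claw":0.3},{"dx":0.0442,"dy":-0.0078,"dz":0.0068,"az":-0.058,"claw":0.3},{"dx":0.0447,"dy":-0.0036,"dz":0.0068,"az":-0.058,"claw":0.3}]' 30
python3 -m handwheel '[{"dx":0.0448,"dy":0.0004,"dz":0.0068,"az":-0.058,"claw":0.3},{"dx":0.0446,"dy":0.0045,"dz":0.0068,"az":-0.058,"claw":0.3},{"dx":0.0441,"dy":0.0086,"dz":0.0068,"az":-0.058,"claw":0.3},{"dx":0.043,"dy":0.0126,"dz":0.0068,"az":-0.058,"claw":0.3},{"dx":0.0417,"dy":0.0164,"dz":0.0068,"az":-0.058,"claw":0.3}]'
python3 -m handwheel '[{"dx":0.0401,"dy":0.0202,"dz":0.0068,"az":-0.058,"claw":0.3},{"dx":0.038,"dy":0.0237,"dz":0.0068,"az":-0.058,"claw":0.3},{"dx":0.0358,"dy":0.0271,"dz":0.0068,"az":-0.058,"claw":0.3},{"dx":0.0331,"dy":0.0303,"dz":0.0068,"az":-0.058,"claw":0.3},{"dx":0.0302,"dy":0.0332,"dz":0.0068,"az":-0.058,"claw":0.3}]'
python3 - <<'E'
from h import *
st();snap("wrist","w1");cal=arm.get_calibration("wrist")
for d in arm.look_for("wrist","pin")[:5]: print(d["score"],d["pixel"],ray("wrist",d["pixel"],97,cal).round(1))
for d in arm.look_for("wrist","hub")[:2]: print("hub",d["score"],d["pixel"],ray("wrist",d["pixel"],26,cal).round(1))
print(proj("wrist",[[554,-101,95],[582,-209,26]],cal))
E
```

```text
t 1.05 p [ 239.2 -495.3  256.3] yang -64.2 tilt 0.0 F [-0.1 -0.2  0.5] gap 1.0 g 0.0 j [-1.26  0.33 -0.19  1.05  0.    1.44]
[[-259.43490031 -860.59531433]
 [  98.76171367 -501.470753  ]]invalid input
invalid input
invalid input
```

View pics/w1.png

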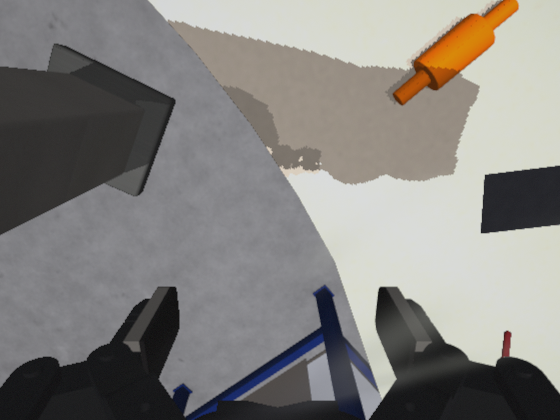

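The picture shows the arm still at the start, with an orange look-alike at (455,45). The rows were refused, most likely because every key must be present, so I'll send full rows.

```bash
sed -i 's/r={k:float(v) for k,v in r.items() if abs(v)>2e-4}/r={k:float(v) if abs(v)>2e-4 else 0 for k,v in r.items()}/' h.py
python3 -m handwheel '[{"dx":0.0404,"dy":-0.0194,"dz":0.0068,"ax":0,"ay":0,"az":-0.058,"claw":0.3},{"dx":0.042,"dy":-0.0156,"dz":0.0068,"ax":0,"ay":0,"az":-0.058,"claw":0.3},{"dx":0.0433,"dy":-0.0117,"dz":0.0068,"ax":0,"ay":0,"az":-0.058,"claw":0.3},{"dx":0.0442,"dy":-0.0078,"dz":0.0068,"ax":0,"ay":0,"az":-0.058,"claw":0.3},{"dx":0.0447,"dy":-0.0036,"dz":0.0068,"ax":0,"ay":0,"az":-0.058,"claw":0.3}]' 30 && 
python3 -m handwheel '[{"dx":0.0448,"dy":0.0004,"dz":0.0068,"ax":0,"ay":0,"az":-0.058,"claw":0.3},{"dx":0.0446,"dy":0.0045,"dz":0.0068,"ax":0,"ay":0,"az":-0.058,"claw":0.3},{"dx":0.0441,"dy":0.0086,"dz":0.0068,"ax":0,"ay":0,"az":-0.058,"claw":0.3},{"dx":0.043,"dy":0.0126,"dz":0.0068,"ax":0,"ay":0,"az":-0.058,"claw":0.3},{"dx":0.0417,"dy":0.0164,"dz":0.0068,"ax":0,"ay":0,"az":-0.058,"claw":0.3}]' &&
python3 -m handwheel '[{"dx":0.0401,"dy":0.0202,"dz":0.0068,"ax":0,"ay":0,"az":-0.058,"claw":0.3},{"dx":0.038,"dy":0.0237,"dz":0.0068,"ax":0,"ay":0,"az":-0.058,"claw":0.3},{"dx":0.0358,"dy":0.0271,"dz":0.0068,"ax":0,"ay":0,"az":-0.058,"claw":0.3},{"dx":0.0331,"dy":0.0303,"dz":0.0068,"ax":0,"ay":0,"az":-0.058,"claw":0.3},{"dx":0.0302,"dy":0.0332,"dz":0.0068,"ax":0,"ay":0,"az":-0.058,"claw":0.3}]'
python3 - <<'E'
from h import *
st();snap("wrist","w2");cal=arm.get_calibration("wrist")
for d in arm.look_for("wrist","pin")[:5]: print(d["score"],d["pixel"],ray("wrist",d["pixel"],97,cal).round(1))
for d in arm.look_for("wrist","hub")[:2]: print("hub",d["score"],d["pixel"],ray("wrist",d["pixel"],26,cal).round(1))
print(proj("wrist",[[554,-101,95],[582,-209,26]],cal))
E
```

```text
time_s: 1.82
eef_pos: [344.8, -363.2, 230.7]
tool_rot: [0.899, 0.439, 0.0, 0.0]
contact_force: [0.4, -0.3, -0.5]
finger_gap: 0.351
grasp_force: 0.0
time_s: 2.45
eef_pos: [450.0, -231.9, 205.3]
tool_rot: [0.776, 0.63, 0.0, 0.0]
contact_force: [0.1, 0.3, 0.1]
finger_gap: 0.354
grasp_force: 0.0
time_s: 3.08
eef_pos: [555.4, -100.7, 179.7]
tool_rot: [0.614, 0.789, 0.0, 0.0]
contact_force: [-0.8, -0.9, -0.5]
finger_gap: 0.347
grasp_force: 0.0
t 3.08 p [ 555.4 -100.7  179.7] yang 14.2 tilt 0.01 F [-0.8 -0.9 -0.5] gap 0.347 g 0.0 j [-0.31  0.41 -0.27  0.89 -0.    1.01]
0.83 [277.3, 276.6] [ 564.8 -123.    97. ]
hub 0.92 [277.3, 277.9] [ 575. -162.   26.]
[[269.47800252 241.2213828 ]
 [271.84590648 323.39379215]]
```

View pics/w2.png

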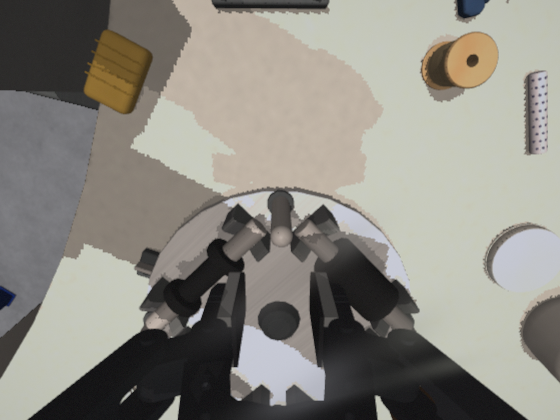

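The close view shows the pin top at (281,237) with its base at (281,200), the hub boss at (279,320), the waisted roller at (205,275) and the thick roller at (355,270). I'll localise the pin and hub, then plan the descent and the arc.

Run:
```python
from h import *
cal=arm.get_calibration("wrist")
pt=ray("wrist",(281,236),102,cal);h=ray("wrist",(279,320),30,cal);print("pin",pt.round(1),"hub",h.round(1))
H=(np.array([582.1,-209.4])+h[:2])/2
v=pt[:2]-H;th=np.degrees(np.arctan2(v[1],v[0]));print("H",H.round(1),"r",np.hypot(*v).round(1),"th",th.round(1))
print("pin from H,r=112",H+112*np.array([np.cos(np.radians(th)),np.sin(np.radians(th))]))
p,M,y=cur()
P=lambda t,z=107,c=.3:(H[0]+112*np.cos(np.radians(t)),H[1]+112*np.sin(np.radians(t)),z,t-90,c)
print("descent");rows(line((*p,y,.3),P(th),5))
n=20;d=113.7
s=np.linspace(0,1,n+1)[1:];u=s*s*(3-2*s)  # smooth start, stop
print("arc");rows([P(th+d*k) for k in u],start=P(th))
```

```text
pin [557.  -96.1 102. ] hub [ 583.6 -204.7   30. ]
H [ 582.8 -207. ] r 113.9 th 103.1
pin from H,r=112 [557.41711282 -97.94800848]
descent
[{"dx": 0.0005, "dy": 0.0008, "dz": 0.0193, "ax": -0.0003, "ay": 0, "az": 0.0024, "claw": 0.3}, {"dx": 0.0005, "dy": 0.0007, "dz": 0.0193, "ax": 0, "ay": 0, "az": 0.0024, "claw": 0.3}, {"dx": 0.0005, "dy": 0.0008, "dz": 0.0193, "ax": 0, "ay": 0, "az": 0.0023, "claw": 0.3}, {"dx": 0.0005, "dy": 0.0007, "dz": 0.0193, "ax": 0, "ay": 0, "az": 0.0024, "claw": 0.3}, {"dx": 0.0006, "dy": 0.0007, "dz": 0.0193, "ax": 0, "ay": 0, "az": 0.0024, "claw": 0.3}]
arc
[{"dx": 0, "dy": -0.0021, "dz": 0, "ax": 0, "ay": 0, "az": -0.0092, "claw": 0.3}, {"dx": 0, "dy": -0.0062, "dz": 0, "ax": 0, "ay": 0, "az": -0.0262, "claw": 0.3}, {"dx": -0.0004, "dy": -0.0097, "dz": 0, "ax": 0, "ay": 0, "az": -0.0413, "claw": 0.3}, {"dx": -0.0005, "dy": -0.0128, "dz": 0, "ax": 0, "ay": 0, "az": -0.0547, "claw": 0.3}, {"dx": -0.0008, "dy": -0.0155, "dz": 0, "ax": 0, "ay": 0, "az": -0.066, "claw": 0.3}]
[{"dx": -0.0011, "dy": -0.0176, "dz": 0, "ax": 0, "ay": 0, "az": -0.0755, "claw": 
[... 511 characters left out ...]
5, "claw": 0.3}, {"dx": -0.0015, "dy": -0.0208, "dz": 0, "ax": 0, "ay": 0, "az": -0.0888, "claw": 0.3}, {"dx": -0.0012, "dy": -0.0194, "dz": 0, "ax": 0, "ay": 0, "az": -0.0831, "claw": 0.3}, {"dx": -0.0011, "dy": -0.0176, "dz": 0, "ax": 0, "ay": 0, "az": -0.0754, "claw": 0.3}]
[{"dx": -0.0008, "dy": -0.0155, "dz": 0, "ax": 0, "ay": 0, "az": -0.066, "claw": 0.3}, {"dx": -0.0005, "dy": -0.0128, "dz": 0, "ax": 0, "ay": 0, "az": -0.0547, "claw": 0.3}, {"dx": -0.0003, "dy": -0.0097, "dz": 0, "ax": 0, "ay": 0, "az": -0.0414, "claw": 0.3}, {"dx": 0, "dy": -0.0062, "dz": 0, "ax": 0, "ay": 0, "az": -0.0262, "claw": 0.3}, {"dx": 0, "dy": -0.0021, "dz": 0, "ax": 0, "ay": 0, "az": -0.0091, "claw": 0.3}]
```

```bash
python3 -m handwheel '[{"dx":0.0005,"dy":0.0008,"dz":0.0193,"ax":0,"ay":0,"az":0.0024,"claw":0.3},{"dx":0.0005,"dy":0.0008,"dz":0.0193,"ax":0,"ay":0,"az":0.0024,"claw":0.3},{"dx":0.0005,"dy":0.0007,"dz":0.0193,"ax":0,"ay":0,"az":0.0024,"claw":0.3},{"dx":0.0005,"dy":0.0007,"dz":0.0193,"ax":0,"ay":0,"az":0.0024,"claw":0.3},{"dx":0.0006,"dy":0.0007,"dz":0.0193,"ax":0,"ay":0,"az":0.0024,"claw":0.3}]'
python3 -m handwheel '[{"dx":0,"dy":-0.0021,"dz":0,"ax":0,"ay":0,"az":-0.0092,"claw":0.3},{"dx":-0.0002,"dy":-0.0062,"dz":0,"ax":0,"ay":0,"az":-0.0262,"claw":0.3},{"dx":-0.0004,"dy":-0.0097,"dz":0,"ax":0,"ay":0,"az":-0.0413,"claw":0.3},{"dx":-0.0005,"dy":-0.0128,"dz":0,"ax":0,"ay":0,"az":-0.0547,"claw":0.3},{"dx":-0.0008,"dy":-0.0155,"dz":0,"ax":0,"ay":0,"az":-0.066,"claw":0.3}]'
```

```text
time_s: 3.85
eef_pos: [556.8, -99.2, 106.3]
tool_rot: [0.623, 0.782, -0.0, -0.0]
contact_force: [0.6, -0.3, -1.0]
finger_gap: 0.347
grasp_force: 0.0
time_s: 4.47
eef_pos: [525.3, -112.2, 108.1]
tool_rot: [0.492, 0.87, 0.0, 0.001]
contact_force: [0.3, -0.0, 0.3]
finger_gap: 0.349
grasp_force: 0.3
```

Contact is light, so I'll continue the arc.

```bash
python3 -m handwheel '[{"dx":-0.0011,"dy":-0.0176,"dz":0,"ax":0,"ay":0,"az":-0.0755,"claw":0.3},{"dx":-0.0012,"dy":-0.0194,"dz":0,"ax":0,"ay":0,"az":-0.083,"claw":0.3},{"dx":-0.0015,"dy":-0.0208,"dz":0,"ax":0,"ay":0,"az":-0.0888,"claw":0.3},{"dx":-0.0015,"dy":-0.0216,"dz":0,"ax":0,"ay":0,"az":-0.0925,"claw":0.3},{"dx":-0.0017,"dy":-0.0221,"dz":0,"ax":0,"ay":0,"az":-0.0945,"claw":0.3}]'
python3 -m handwheel '[{"dx":-0.0016,"dy":-0.0221,"dz":0,"ax":0,"ay":0,"az":-0.0944,"claw":0.3},{"dx":-0.0016,"dy":-0.0216,"dz":0,"ax":0,"ay":0,"az":-0.0925,"claw":0.3},{"dx":-0.0015,"dy":-0.0208,"dz":0,"ax":0,"ay":0,"az":-0.0888,"claw":0.3},{"dx":-0.0012,"dy":-0.0194,"dz":0,"ax":0,"ay":0,"az":-0.083,"claw":0.3},{"dx":-0.0011,"dy":-0.0176,"dz":0,"ax":0,"ay":0,"az":-0.0755,"claw":0.3}]'
python3 -m handwheel '[{"dx":-0.0008,"dy":-0.0155,"dz":0,"ax":0,"ay":0,"az":-0.066,"claw":0.3},{"dx":-0.0005,"dy":-0.0128,"dz":0,"ax":0,"ay":0,"az":-0.0547,"claw":0.3},{"dx":-0.0003,"dy":-0.0097,"dz":0,"ax":0,"ay":0,"az":-0.0414,"claw":0.3},{"dx":0,"dy":-0.0062,"dz":0,"ax":0,"ay":0,"az":-0.0262,"claw":0.3},{"dx":0,"dy":-0.0021,"dz":0,"ax":0,"ay":0,"az":-0.0091,"claw":0.3}]'
python3 - <<'E'
from h import *
st()
im=snap("top");snap("wrist","w3")
c=np.clip(im[148:260,215:335].astype(float)*1.8,0,255).astype(np.uint8)
w=cv2.imread("pics/w3.png")
a=cv2.resize(c[:,:,::-1],(450,420),interpolation=cv2.INTER_CUBIC)
cv2.imwrite("pics/crop2.png",np.hstack([a,w[:,105:455]]))
E
```

```text
time_s: 5.1
eef_pos: [477.3, -170.1, 108.1]
tool_rot: [0.172, 0.985, 0.0, 0.001]
contact_force: [1.7, 0.8, -0.1]
finger_gap: 0.347
grasp_force: 0.4
time_s: 5.72
eef_pos: [476.5, -245.1, 108.0]
tool_rot: [-0.167, 0.986, -0.0, 0.0]
contact_force: [0.5, 0.4, 0.1]
finger_gap: 0.348
grasp_force: 0.3
time_s: 6.35
eef_pos: [492.5, -275.6, 107.9]
tool_rot: [-0.315, 0.949, -0.0, 0.0]
contact_force: [-0.7, 0.1, 0.3]
finger_gap: 0.35
grasp_force: 0.0
t 6.35 p [ 492.5 -275.6  107.9] yang 126.7 tilt 0.05 F [-0.7  0.1  0.3] gap 0.35 g 0.0 j [-0.64  0.49 -0.35  0.73 -0.   -1.28]
```

View pics/crop2.png

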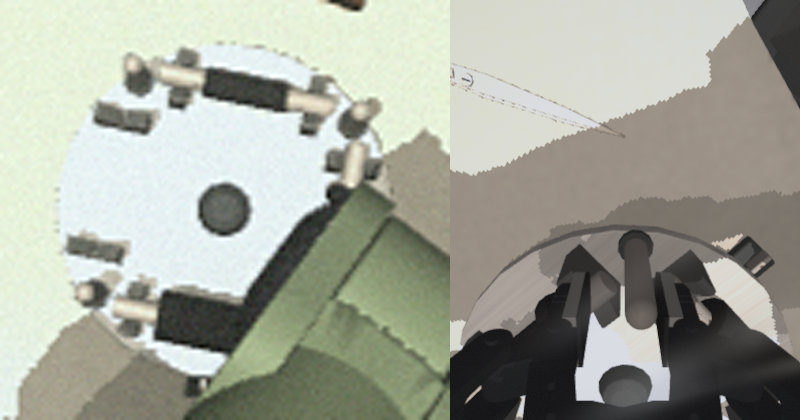

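The top crop shows the thick roller near the bottom at (200,317), with its cradle ends partly hidden by the arm. The slim roller is opposite at (247,87), and the pointer is at (197,385). In the wrist crop the pin stands between the fingers at (635,300). I'll compute the remaining angle from the slim roller and the pins.

Run:
```python
from h import *
H=np.array([582.5,-208,0])
f=lambda x,y:(215+x/3.75,148+y/3.75)
for n,p,z,o in [("slim",(247,87),62,180),("pinA",(86,291),103,-45+90),("pinB",(132,64),103,45+90),("pinC",(369,104),103,135+90),("hub",(223,209),30,0),("pointer",(198,386),18,0)]:
    q=ray("top",f(*p),z)-H;print(n,(q+H).round(1),np.hypot(*q[:2]).round(1),((np.degrees(np.arctan2(q[1],q[0]))+o)%360).round(1))
p,M,y=cur();print(np.degrees(np.arctan2(p[1]+208,p[0]-582.5))%360, y)
```

```text
slim [ 665.2 -224.3   62. ] 84.3 168.9
pinA [ 519.8 -116.2  103. ] 111.2 169.3
pinB [ 674.  -145.9  103. ] 110.6 169.2
pinC [ 647.5 -306.9  103. ] 118.3 168.3
hub [ 581.4 -207.4   30. ] 1.3 153.9
pointer [ 453.6 -189.8   18. ] 130.2 172.0
216.79928855408866 126.68350340469141
```

The cradle faces the pointer to about 3.5°, roughly 5 mm off, so it is within tolerance and standing. I'll rise clear and go above the thick roller.

```bash
python3 -m handwheel '[{"dx":0,"dy":0,"dz":-0.01,"ax":0,"ay":0,"az":0,"claw":0.3},{"dx":0,"dy":0,"dz":-0.02,"ax":0,"ay":0,"az":0,"claw":0.3},{"dx":0,"dy":0,"dz":-0.03,"ax":0,"ay":0,"az":0,"claw":0.3},{"dx":0,"dy":0,"dz":-0.03,"ax":0,"ay":0,"az":0,"claw":0.3},{"dx":0,"dy":0,"dz":-0.01,"ax":0,"ay":0,"az":0,"claw":-0.2}]'
python3 - <<'E'
from h import *
st();p,M,y=cur();rows(line((*p,y,-1),(499.5,-191.7,180,169,-1),5))
E
```

```text
time_s: 7.08
eef_pos: [493.2, -275.9, 184.9]
tool_rot: [-0.315, 0.949, -0.002, 0.001]
contact_force: [0.1, -0.0, -0.2]
finger_gap: 0.546
grasp_force: 0.0
t 7.08 p [ 493.2 -275.9  184.9] yang 126.7 tilt 0.21 F [ 0.1 -0.  -0.2] gap 0.546 g 0.0 j [-0.64  0.41 -0.26  0.9  -0.   -1.28]
[{"dx": -0.0148, "dy": 0.017, "dz": 0.0013, "ax": -0.0023, "ay": 0.0005, "az": -0.094, "claw": -1.0}, {"dx": -0.0171, "dy": 0.0146, "dz": 0.0013, "ax": 0, "ay": 0, "az": -0.094, "claw": -1.0}, {"dx": -0.0191, "dy": 0.012, "dz": 0.0013, "ax": 0, "ay": 0, "az": -0.0941, "claw": -1.0}, {"dx": -0.0206, "dy": 0.009, "dz": 0.0013, "ax": 0, "ay": 0, "az": -0.094, "claw": -1.0}, {"dx": -0.0218, "dy": 0.0059, "dz": 0.0013, "ax": 0, "ay": 0, "az": -0.094, "claw": -1.0}]
```

```bash
python3 -m handwheel '[{"dx":-0.0148,"dy":0.017,"dz":0.001,"ax":-0.001,"ay":0,"az":-0.094,"claw":-1},{"dx":-0.0171,"dy":0.0146,"dz":0.001,"ax":0,"ay":0,"az":-0.094,"claw":-1},{"dx":-0.0191,"dy":0.012,"dz":0.001,"ax":0,"ay":0,"az":-0.094,"claw":-1},{"dx":-0.0206,"dy":0.009,"dz":0.001,"ax":0,"ay":0,"az":-0.094,"claw":-1},{"dx":-0.0218,"dy":0.0059,"dz":0.001,"ax":0,"ay":0,"az":-0.094,"claw":-1}]'
python3 - <<'E'
from h import *
st();snap("wrist","w4");cal=arm.get_calibration("wrist")
for d in arm.outline_of("wrist","thick_roller")[:2]:
    m=d["pixels"].astype(np.uint8);cn=max(cv2.findContours(m,0,2)[0],key=len);print(d["score"],d["pixel"],m.sum(),cv2.minAreaRect(cn))
    B=np.array([ray("wrist",q,60,cal)[:2] for q in cv2.boxPoints(cv2.minAreaRect(cn))]);print(B.round(1).tolist(),B.mean(0).round(1))
print(proj("wrist",[[499.5,-191.7,58]],cal))
E
```

```text
time_s: 7.7
eef_pos: [498.4, -190.3, 178.7]
tool_rot: [-0.638, 0.77, 0.001, -0.0]
contact_force: [0.6, 1.1, -0.8]
finger_gap: 1.0
grasp_force: 0.0
t 7.7 p [ 498.4 -190.3  178.7] yang 169.3 tilt 0.1 F [ 0.6  1.1 -0.8] gap 1.0 g 0.0 j [-0.5   0.36 -0.35  0.86  0.   -1.89]
[[275.48657836 215.50761802]]
```

View pics/w4.png

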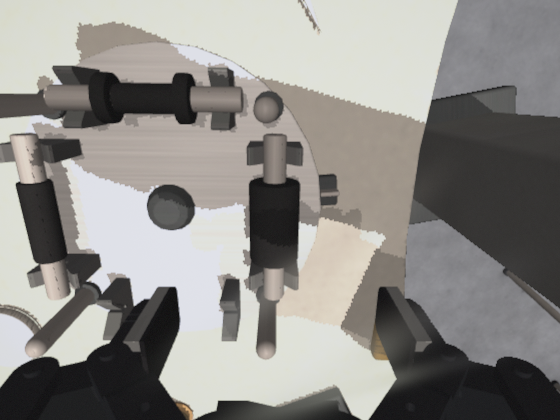

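The wrist view shows the thick roller at (274,217), with its drum spanning columns 249–299 and rows 179–266 and its axis vertical in the picture. My estimate projected to (275.5,215.5), so it agrees to about 1 mm. The waisted roller is at (145,97), the slim at (42,215) and the pointer at (328,190). I'll work out the descent.

Run:
```python
from h import *
cal=arm.get_calibration("wrist");g=ray("wrist",(274.4,216.5),58,cal);print(g.round(1))
p,M,y=cur();rows(line((*p,y,-1),(g[0],g[1],64,170,-1),10))
```

```text
[ 500.4 -192.4   58. ]
[{"dx": 0.0003, "dy": -0.0004, "dz": 0.0153, "ax": 0.0014, "ay": 0.001, "az": -0.001, "claw": -1.0}, {"dx": 0.0004, "dy": -0.0004, "dz": 0.0152, "ax": 0, "ay": 0, "az": -0.001, "claw": -1.0}, {"dx": 0.0003, "dy": -0.0003, "dz": 0.0153, "ax": 0, "ay": 0, "az": -0.001, "claw": -1.0}, {"dx": 0.0003, "dy": -0.0004, "dz": 0.0153, "ax": 0, "ay": 0, "az": -0.0011, "claw": -1.0}, {"dx": 0.0003, "dy": -0.0004, "dz": 0.0153, "ax": 0, "ay": 0, "az": -0.001, "claw": -1.0}]
[{"dx": 0.0004, "dy": -0.0004, "dz": 0.0152, "ax": 0, "ay": 0, "az": -0.001, "claw": -1.0}, {"dx": 0.0003, "dy": -0.0003, "dz": 0.0153, "ax": 0, "ay": 0, "az": -0.001, "claw": -1.0}, {"dx": 0.0003, "dy": -0.0004, "dz": 0.0153, "ax": 0, "ay": 0, "az": -0.001, "claw": -1.0}, {"dx": 0.0003, "dy": -0.0004, "dz": 0.0153, "ax": 0, "ay": 0, "az": -0.001, "claw": -1.0}, {"dx": 0.0004, "dy": -0.0003, "dz": 0.0152, "ax": 0, "ay": 0, "az": -0.0011, "claw": -1.0}]
```

```bash
python3 -m handwheel '[{"dx":0.0003,"dy":-0.0004,"dz":0.0153,"ax":0.001,"ay":0.001,"az":-0.001,"claw":-1},{"dx":0.0003,"dy":-0.0004,"dz":0.0153,"ax":0,"ay":0,"az":-0.001,"claw":-1},{"dx":0.0003,"dy":-0.0004,"dz":0.0153,"ax":0,"ay":0,"az":-0.001,"claw":-1},{"dx":0.0003,"dy":-0.0004,"dz":0.0153,"ax":0,"ay":0,"az":-0.001,"claw":-1},{"dx":0.0003,"dy":-0.0004,"dz":0.0153,"ax":0,"ay":0,"az":-0.001,"claw":-1}]' 50
python3 -m handwheel '[{"dx":0.0003,"dy":-0.0004,"dz":0.0153,"ax":0,"ay":0,"az":-0.001,"claw":-1},{"dx":0.0003,"dy":-0.0004,"dz":0.0153,"ax":0,"ay":0,"az":-0.001,"claw":-1},{"dx":0.0003,"dy":-0.0004,"dz":0.0153,"ax":0,"ay":0,"az":-0.001,"claw":-1},{"dx":0.0003,"dy":-0.0004,"dz":0.0153,"ax":0,"ay":0,"az":-0.001,"claw":-1},{"dx":0.0003,"dy":-0.0004,"dz":0.0153,"ax":0,"ay":0,"az":-0.001,"claw":-1}]'
python3 -m handwheel '[{"dx":0,"dy":0,"dz":0,"ax":0,"ay":0,"az":0,"claw":0},{"dx":0,"dy":0,"dz":0,"ax":0,"ay":0,"az":0,"claw":0.3},{"dx":0,"dy":0,"dz":0,"ax":0,"ay":0,"az":0,"claw":0.6},{"dx":0,"dy":0,"dz":0,"ax":0,"ay":0,"az":0,"claw":1},{"dx":0,"dy":0,"dz":0,"ax":0,"ay":0,"az":0,"claw":1}]' 50
```

```text
time_s: 8.43
eef_pos: [499.7, -192.5, 120.3]
tool_rot: [-0.639, 0.769, -0.0, -0.0]
contact_force: [0.4, -0.2, 0.2]
finger_gap: 0.997
grasp_force: 0.0
time_s: 9.05
eef_pos: [501.2, -193.9, 63.2]
tool_rot: [-0.642, 0.767, -0.0, -0.0]
contact_force: [0.0, -0.2, 0.0]
finger_gap: 0.999
grasp_force: 0.0
time_s: 9.68
eef_pos: [500.1, -194.0, 64.5]
tool_rot: [-0.642, 0.767, -0.0, -0.001]
contact_force: [-5.0, -0.5, 6.2]
finger_gap: 0.411
grasp_force: 49.4
```

Gripped: the opening matches the 36 mm drum at 49 N. I'll lift it and carry it to a viewpoint beside the V-blocks.

```bash
python3 -m handwheel '[{"dx":0,"dy":0,"dz":-0.01,"ax":0,"ay":0,"az":0,"claw":1},{"dx":0,"dy":0,"dz":-0.03,"ax":0,"ay":0,"az":0,"claw":1},{"dx":0,"dy":0,"dz":-0.05,"ax":0,"ay":0,"az":0,"claw":1},{"dx":0,"dy":0,"dz":-0.05,"ax":0,"ay":0,"az":0,"claw":1},{"dx":0,"dy":0,"dz":-0.03,"ax":0,"ay":0,"az":0,"claw":1}]'
python3 - <<'E'
from h import *
st();p,M,y=cur();y=y%360;rows(line((*p,y,1),(417,120,190,193.6,1),10))
E
```

```text
time_s: 10.3
eef_pos: [502.0, -194.0, 193.8]
tool_rot: [-0.642, 0.767, -0.002, 0.001]
contact_force: [0.2, -0.4, -3.2]
finger_gap: 0.406
grasp_force: 50.3
t 10.3 p [ 502.  -194.   193.8] yang 169.9 tilt 0.2 F [ 0.2 -0.4 -3.2] gap 0.406 g 50.3 j [-0.51  0.35 -0.32  0.89  0.   -1.9 ]
[{"dx": -0.0392, "dy": 0.0185, "dz": 0.0004, "ax": -0.0021, "ay": -0.0007, "az": -0.0263, "claw": 1.0}, {"dx": -0.04, "dy": 0.0169, "dz": 0.0005, "ax": 0, "ay": 0, "az": -0.0264, "claw": 1.0}, {"dx": -0.0406, "dy": 0.0152, "dz": 0.0005, "ax": 0, "ay": 0, "az": -0.0263, "claw": 1.0}, {"dx": -0.0412, "dy": 0.0135, "dz": 0.0005, "ax": 0, "ay": 0, "az": -0.0263, "claw": 1.0}, {"dx": -0.0418, "dy": 0.0117, "dz": 0.0005, "ax": 0, "ay": 0, "az": -0.0263, "claw": 1.0}]
[{"dx": -0.0422, "dy": 0.0101, "dz": 0.0005, "ax": 0, "ay": 0, "az": -0.0264, "claw": 1.0}, {"dx": -0.0425, "dy": 0.0083, "dz": 0.0005, "ax": 0, "ay": 0, "az": -0.0263, "claw": 1.0}, {"dx": -0.0429, "dy": 0.0065, "dz": 0.0005, "ax": 0, "ay": 0, "az": -0.0263, "claw": 1.0}, {"dx": -0.0431, "dy": 0.0048, "dz": 0.0005, "ax": 0, "ay": 0, "az": -0.0263, "claw": 1.0}, {"dx": -0.0433, "dy": 0.0029, "dz": 0.0005, "ax": 0, "ay": 0, "az": -0.0264, "claw": 1.0}]
```

```bash
python3 -m handwheel '[{"dx":-0.0392,"dy":0.0185,"dz":0.0005,"ax":-0.002,"ay":0,"az":-0.0263,"claw":1},{"dx":-0.04,"dy":0.0169,"dz":0.0005,"ax":0,"ay":0,"az":-0.0263,"claw":1},{"dx":-0.0406,"dy":0.0152,"dz":0.0005,"ax":0,"ay":0,"az":-0.0263,"claw":1},{"dx":-0.0412,"dy":0.0135,"dz":0.0005,"ax":0,"ay":0,"az":-0.0263,"claw":1},{"dx":-0.0418,"dy":0.0117,"dz":0.0005,"ax":0,"ay":0,"az":-0.0263,"claw":1}]'
python3 -m handwheel '[{"dx":-0.0422,"dy":0.0101,"dz":0.0005,"ax":0,"ay":0,"az":-0.0263,"claw":1},{"dx":-0.0425,"dy":0.0083,"dz":0.0005,"ax":0,"ay":0,"az":-0.0263,"claw":1},{"dx":-0.0429,"dy":0.0065,"dz":0.0005,"ax":0,"ay":0,"az":-0.0263,"claw":1},{"dx":-0.0431,"dy":0.0048,"dz":0.0005,"ax":0,"ay":0,"az":-0.0263,"claw":1},{"dx":-0.0433,"dy":0.0029,"dz":0.0005,"ax":0,"ay":0,"az":-0.0263,"claw":1}]'
python3 -m handwheel '[{"dx":0,"dy":0,"dz":0,"ax":0,"ay":0,"az":0,"claw":1},{"dx":0,"dy":0,"dz":0,"ax":0,"ay":0,"az":0,"claw":1},{"dx":0,"dy":0,"dz":0,"ax":0,"ay":0,"az":0,"claw":1},{"dx":0,"dy":0,"dz":0,"ax":0,"ay":0,"az":0,"claw":1},{"dx":0,"dy":0,"dz":0,"ax":0,"ay":0,"az":0,"claw":1}]' | head -2
python3 - <<'E'
from h import *
st();snap("wrist","w5");cal=arm.get_calibration("wrist")
import pickle;pickle.dump((cal,cur()),open("w5.pkl","wb"))
for n in ("vblock_seat",): 
  for d in arm.look_for("wrist",n)[:2]: print(d["score"],d["pixel"],ray("wrist",d["pixel"],55,cal))
print(proj("wrist",[[495.3,108.7,55]],cal))
E
```

```text
time_s: 10.92
eef_pos: [458.5, -35.5, 189.9]
tool_rot: [0.718, -0.696, -0.001, 0.001]
contact_force: [0.3, 0.4, -2.8]
finger_gap: 0.403
grasp_force: 50.4
time_s: 11.55
eef_pos: [416.0, 121.5, 188.2]
tool_rot: [0.786, -0.618, -0.001, 0.0]
contact_force: [1.9, 0.6, -2.3]
finger_gap: 0.405
grasp_force: 50.4
time_s: 12.18
eef_pos: [416.4, 119.8, 187.9]
t 12.18 p [416.4 119.8 187.9] yang -166.5 tilt 0.17 F [ 0.1  0.1 -4.6] gap 0.402 g 50.3 j [ 0.11  0.18 -0.58  0.81  0.   -1.7 ]
0.78 [180.6, 163.0] [493.88827937  97.71594954  55.        ]
0.66 [277.8, 301.8] [398.31407923 194.53912014  55.        ]
[[176.52739417 177.05298351]]
```

View pics/w5.png

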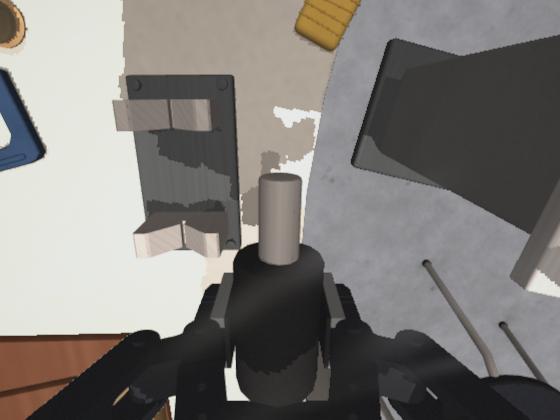

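The picture shows the bed plate with corners at (127,75), (234,74) and (241,248). The far V-block lies at about (163,115) with its V bottom at column 171, and the near one at about (180,235) with its V bottom at column 183. The held roller points up the image at (280,215). I'll fit the bed pose to these points.

Run:
```python
from h import *
import pickle
from scipy.optimize import least_squares
cal,(p,M,y)=pickle.load(open("w5.pkl","rb"))
obj=np.array([[42,75,14],[-42,75,14],[-42,-75,14],[-32,57,66],[-32,37,66],[32,57,66],[32,37,66],[0,57,44.5],[0,37,44.5],[0,-47,44.5]],float)
px=np.array([[127,75],[234,74],[241,248],[209,98],[211,129],[114,101],[117,131],[171,99],[172,130],[183.5,234]],float)
def W(s):
    a=np.radians(s[2]);v=np.array([np.cos(a),np.sin(a)]);u=np.array([-v[1],v[0]])
    return np.c_[s[:2]+obj[:,:1]*u+obj[:,1:2]*v,obj[:,2]]
r=least_squares(lambda s:(proj("wrist",W(s),cal)-px).ravel(),[495,108,-76.4],loss="soft_l1")
print(r.x.round(2));print((proj("wrist",W(r.x),cal)-px).round(1).tolist())
# held roller: shaft end top centre and edges
K=[ray("wrist",q,182,cal).round(1) for q in[(261,178),(300,178),(262,258),(299,258),(235,250),(323,250)]];print(K)
g=p+M@[0,0,6];print("grasp",g.round(1),"tool x ang",np.degrees(np.arctan2(M[1,0],M[0,0])))
print(proj("wrist",[g+M@[62,0,0],g+M@[30,0,0],g+M@[30,18,0],g+M@[30,-18,0]],cal))
```

```text
[496.21 111.82 -76.14]
[[-2.0, -0.5], [-0.7, -0.3], [0.2, 2.1], [1.0, 0.9], [1.1, 1.3], [-2.1, -1.4], [-0.2, 0.0], [-0.6, -0.1], [1.4, -2.1], [0.8, 0.7]]
[array([436.2,  65.6, 182. ]), array([422.4,  62.3, 182. ]), array([428.8,  96.8, 182. ]), array([414.6,  93.5, 182. ]), array([439.8,  95.9, 182. ]), array([406.4,  87.9, 182. ])]
grasp [416.3 119.9 181.9] tool x ang -76.48747778119134
[[279.28457154 165.51136073]
 [279.20071239 247.09507282]
 [325.4128733  247.04645449]
 [232.98792198 247.14369181]]
```

Run:
```python
from h import *
import pickle
cal,(p,M,y)=pickle.load(open("w5.pkl","rb"))
im=cv2.imread("pics/w5.png").astype(int).sum(2)//3
print("col280 rows165-190",im[165:192,276:284].mean(1).astype(int).tolist())
print("col rows236-270 at 270..290",im[236:274,276:284].mean(1).astype(int).tolist())
print("col 245",im[236:262,242:246].mean(1).astype(int).tolist())
print("row200 cols250-310",im[198:202,250:312].mean(0).astype(int).tolist())
print("row262 cols226-240",im[258:264,224:244].mean(0).astype(int).tolist(),im[258:264,314:334].mean(0).astype(int).tolist())
g=p+M@[0,0,6]
for s in(0,-2,-4):
  for h in (0,4,8):
    print(s,h,proj("wrist",[g+M@[62+s,0,h-8],g+M@[62+s,0,h+8],g+M@[30+s,0,h-8],g+M@[30+s,0,h-18],g+M@[46+s,8,h],g+M@[46+s,-8,h]],cal).round(0).tolist())
```

```text
col280 rows165-190 [193, 179, 177, 178, 199, 222, 228, 179, 76, 76, 76, 77, 79, 80, 82, 89, 116, 140, 146, 144, 144, 143, 143, 144, 143, 143, 143]
col rows236-270 at 270..290 [142, 142, 142, 142, 142, 142, 142, 142, 142, 142, 142, 142, 142, 142, 142, 142, 142, 141, 142, 142, 141, 141, 141, 141, 140, 140, 141, 140, 118, 71, 40, 41, 42, 43, 44, 44, 45, 45]
col 245 [221, 221, 221, 221, 221, 220, 220, 220, 220, 218, 189, 114, 59, 23, 22, 21, 22, 23, 24, 23, 24, 24, 24, 23, 23, 24]
row200 cols250-310 [128, 128, 128, 127, 127, 127, 127, 122, 101, 78, 88, 96, 101, 104, 108, 112, 116, 120, 123, 127, 130, 132, 133, 134, 135, 137, 139, 142, 143, 146, 147, 146, 143, 142, 142, 142, 141, 138, 136, 133, 132, 130, 128, 124, 121, 119, 118, 114, 111, 104, 101, 175, 232, 232, 232, 217, 148, 150, 150, 151, 152, 153]
row262 cols226-240 [220, 219, 219, 219, 219, 219, 220, 220, 208, 134, 43, 24, 24, 24, 23, 24, 23, 24, 24, 23] [65, 66, 65, 66, 66, 66, 67, 66, 75, 96, 125, 142, 141, 141, 141, 141, 141, 141, 141, 140]
0 0 [[279.0, 170.0], [279.0, 162.0], [279.0, 256.0], [280.0, 269.0], [301.0, 208.0], [258.0, 208.0]]
0 4 [[279.0, 168.0], [279.0, 160.0], [279.0, 251.0], [279.0, 263.0], [300.0, 205.0], [258.0, 205.0]]
0 8 [[279.0, 166.0], [279.0, 158.0], [279.0, 247.0], [279.0, 258.0], [299.0, 202.0], [259.0, 202.0]]
-2 0 [[279.0, 176.0], [279.0, 167.0], [279.0, 261.0], [280.0, 274.0], [300.0, 213.0], [258.0, 213.0]]
-2 4 [[279.0, 173.0], [279.0, 165.0], [279.0, 256.0], [279.0, 269.0], [300.0, 210.0], [259.0, 210.0]]
-2 8 [[279.0, 171.0], [279.0, 163.0], [279.0, 252.0], [279.0, 263.0], [299.0, 207.0], [259.0, 207.0]]
-4 0 [[279.0, 182.0], [279.0, 172.0], [279.0, 266.0], [279.0, 279.0], [300.0, 218.0], [258.0, 218.0]]
-4 4 [[279.0, 179.0], [279.0, 170.0], [279.0, 261.0], [279.0, 274.0], [300.0, 215.0], [259.0, 215.0]]
-4 8 [[279.0, 176.0], [279.0, 168.0], [279.0, 256.0], [279.0, 268.0], [299.0, 211.0], [259.0, 211.0]]
```

The profile fit puts the held roller 4 mm toward tool −x and otherwise straight, so I'll allow for that. Next I move above the seat.

Run:
```python
from h import *
p,M,y=cur();rows(line((*p,y%360,1),(497,107.8,125,193.9,1),5))
```

```text
[{"dx": 0.0082, "dy": -0.0202, "dz": 0.0167, "ax": 0.0019, "ay": 0.0003, "az": -0.0008, "claw": 1.0}, {"dx": 0.0082, "dy": -0.0202, "dz": 0.0168, "ax": 0, "ay": 0, "az": -0.0009, "claw": 1.0}, {"dx": 0.0083, "dy": -0.0201, "dz": 0.0167, "ax": 0, "ay": 0, "az": -0.0008, "claw": 1.0}, {"dx": 0.0083, "dy": -0.0201, "dz": 0.0168, "ax": 0, "ay": 0, "az": -0.0009, "claw": 1.0}, {"dx": 0.0083, "dy": -0.0202, "dz": 0.0167, "ax": 0, "ay": 0, "az": -0.0008, "claw": 1.0}]
```

```bash
python3 -m handwheel '[{"dx":0.0082,"dy":-0.0202,"dz":0.0167,"ax":0.002,"ay":0,"az":-0.0008,"claw":1},{"dx":0.0082,"dy":-0.0202,"dz":0.0167,"ax":0,"ay":0,"az":-0.0008,"claw":1},{"dx":0.0083,"dy":-0.0202,"dz":0.0167,"ax":0,"ay":0,"az":-0.0008,"claw":1},{"dx":0.0083,"dy":-0.0202,"dz":0.0167,"ax":0,"ay":0,"az":-0.0008,"claw":1},{"dx":0.0083,"dy":-0.0202,"dz":0.0167,"ax":0,"ay":0,"az":-0.0008,"claw":1}]'
python3 -m handwheel '[{"dx":0,"dy":0,"dz":0,"ax":0,"ay":0,"az":0,"claw":1},{"dx":0,"dy":0,"dz":0,"ax":0,"ay":0,"az":0,"claw":1},{"dx":0,"dy":0,"dz":0,"ax":0,"ay":0,"az":0,"claw":1},{"dx":0,"dy":0,"dz":0,"ax":0,"ay":0,"az":0,"claw":1},{"dx":0,"dy":0,"dz":0,"ax":0,"ay":0,"az":0,"claw":1}]' >/dev/null
python3 - <<'E'
from h import *
import pickle
st();snap("wrist","w6");cal=arm.get_calibration("wrist")
pickle.dump((cal,cur()),open("w6.pkl","wb"))
c,s=np.array([496.2,111.8]),np.radians(-76.14);v=np.array([np.cos(s),np.sin(s)]);u=np.array([-v[1],v[0]])
P=[[*(c+a*u+b*v),z] for a,b,z in[(32,57,66),(-32,57,66),(32,37,66),(-32,37,66),(42,75,14),(-42,75,14),(0,57,44.5)]]
print(proj("wrist",P,cal).round(0).tolist())
E
```

```text
time_s: 12.9
eef_pos: [497.7, 108.0, 124.7]
tool_rot: [0.788, -0.616, -0.0, -0.0]
contact_force: [0.2, -0.0, -2.9]
finger_gap: 0.408
grasp_force: 50.4
t 13.53 p [497.1 108.3 125.5] yang -166.1 tilt 0.05 F [-0.3 -0.1 -3.1] gap 0.404 g 50.4 j [ 0.07  0.38 -0.48  0.71  0.   -1.74]
[[216.0, 163.0], [341.0, 163.0], [219.0, 200.0], [339.0, 200.0], [213.0, 120.0], [344.0, 120.0], [279.0, 156.0]]
```

View pics/w6.png

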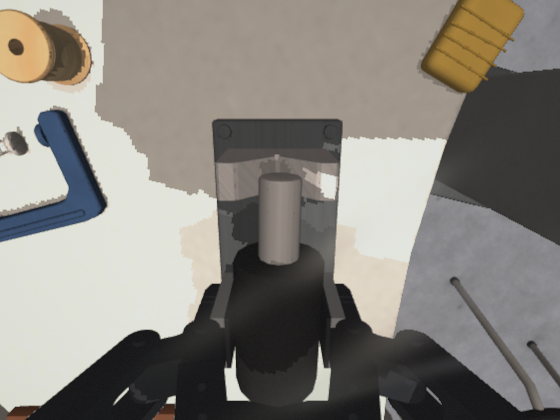

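The plate's far corners are at (213,120) and (342,120), and the prediction was (213,120) and (344,120). The roller is centred over the Vs within 1 mm. I'll lower it.

```bash
python3 -m handwheel '[{"dx":0,"dy":0,"dz":0.015,"ax":0,"ay":0,"az":0,"claw":1},{"dx":0,"dy":0,"dz":0.02,"ax":0,"ay":0,"az":0,"claw":1},{"dx":0,"dy":0,"dz":0.02,"ax":0,"ay":0,"az":0,"claw":1},{"dx":0,"dy":0,"dz":0.015,"ax":0,"ay":0,"az":0,"claw":1},{"dx":0,"dy":0,"dz":0.007,"ax":0,"ay":0,"az":0,"claw":1}]'
python3 -m handwheel '[{"dx":0,"dy":0,"dz":0.0013,"ax":0,"ay":0,"az":0,"claw":1},{"dx":0,"dy":0,"dz":0.0006,"ax":0,"ay":0,"az":0,"claw":1},{"dx":0,"dy":0,"dz":0,"ax":0,"ay":0,"az":0,"claw":1},{"dx":0,"dy":0,"dz":0,"ax":0,"ay":0,"az":0,"claw":1},{"dx":0,"dy":0,"dz":0,"ax":0,"ay":0,"az":0,"claw":1}]'
```

```text
time_s: 14.2
eef_pos: [496.5, 108.1, 66.2]
tool_rot: [0.788, -0.616, -0.001, 0.0]
contact_force: [-0.6, -0.0, -3.9]
finger_gap: 0.408
grasp_force: 50.5
time_s: 14.82
eef_pos: [497.3, 108.2, 66.3]
tool_rot: [0.788, -0.616, 0.0, -0.0]
contact_force: [0.4, 0.7, -4.3]
finger_gap: 0.408
grasp_force: 50.5
```

```bash
python3 -m handwheel '[{"dx":0,"dy":0,"dz":0.0013,"ax":0,"ay":0,"az":0,"claw":1},{"dx":0,"dy":0,"dz":0.0013,"ax":0,"ay":0,"az":0,"claw":1},{"dx":0,"dy":0,"dz":0.0013,"ax":0,"ay":0,"az":0,"claw":1},{"dx":0,"dy":0,"dz":0,"ax":0,"ay":0,"az":0,"claw":1},{"dx":0,"dy":0,"dz":0,"ax":0,"ay":0,"az":0,"claw":1}]'
python3 -m handwheel '[{"dx":0,"dy":0,"dz":0.0008,"ax":0,"ay":0,"az":0,"claw":1},{"dx":0,"dy":0,"dz":0.0008,"ax":0,"ay":0,"az":0,"claw":1},{"dx":0,"dy":0,"dz":0,"ax":0,"ay":0,"az":0,"claw":1},{"dx":0,"dy":0,"dz":0,"ax":0,"ay":0,"az":0,"claw":1},{"dx":0,"dy":0,"dz":0,"ax":0,"ay":0,"az":0,"claw":1}]'
```

```text
time_s: 15.45
eef_pos: [497.1, 108.2, 63.1]
tool_rot: [0.788, -0.616, -0.0, -0.0]
contact_force: [0.6, 0.3, -3.6]
finger_gap: 0.403
grasp_force: 50.5
time_s: 16.08
eef_pos: [497.5, 108.2, 62.3]
tool_rot: [0.788, -0.616, 0.0, -0.001]
contact_force: [-1.8, 0.1, 6.2]
finger_gap: 0.405
grasp_force: 51.0
```

Contact is light, about 10 N change, with the journals touching the Vs. I'll ease the grip and open slowly.

```bash
python3 -m handwheel '[{"dx":0,"dy":0.0005,"dz":0,"ax":0,"ay":0,"az":0,"claw":1},{"dx":0,"dy":0,"dz":0.0003,"ax":0,"ay":0,"az":0,"claw":1},{"dx":0,"dy":0,"dz":0,"ax":0,"ay":0,"az":0,"claw":1},{"dx":0,"dy":0,"dz":0,"ax":0,"ay":0,"az":0,"claw":1},{"dx":0,"dy":0,"dz":0,"ax":0,"ay":0,"az":0,"claw":1}]' 20
python3 -m handwheel '[{"dx":0,"dy":0,"dz":0,"ax":0,"ay":0,"az":0,"claw":0.17},{"dx":0,"dy":0,"dz":0,"ax":0,"ay":0,"az":0,"claw":0.14},{"dx":0,"dy":0,"dz":0,"ax":0,"ay":0,"az":0,"claw":0.1},{"dx":0,"dy":0,"dz":0,"ax":0,"ay":0,"az":0,"claw":0.05},{"dx":0,"dy":0,"dz":0,"ax":0,"ay":0,"az":0,"claw":0}]'
python3 -m handwheel '[{"dx":0,"dy":0,"dz":0,"ax":0,"ay":0,"az":0,"claw":-0.1},{"dx":0,"dy":0,"dz":0,"ax":0,"ay":0,"az":0,"claw":-0.3},{"dx":0,"dy":0,"dz":0,"ax":0,"ay":0,"az":0,"claw":-0.5},{"dx":0,"dy":0,"dz":0,"ax":0,"ay":0,"az":0,"claw":-0.7},{"dx":0,"dy":0,"dz":0,"ax":0,"ay":0,"az":0,"claw":-0.7}]'
```

```text
time_s: 16.7
eef_pos: [497.5, 108.2, 62.3]
tool_rot: [0.788, -0.616, 0.0, -0.001]
contact_force: [-1.2, -0.0, 7.0]
finger_gap: 0.407
grasp_force: 51.2
time_s: 17.32
eef_pos: [496.6, 108.1, 61.5]
tool_rot: [0.788, -0.616, -0.0, -0.0]
contact_force: [0.2, -1.0, 0.4]
finger_gap: 0.5
grasp_force: 0.0
time_s: 17.95
eef_pos: [496.8, 108.1, 61.7]
tool_rot: [0.788, -0.616, -0.0, -0.0]
contact_force: [-0.7, 0.2, -0.4]
finger_gap: 0.847
grasp_force: 0.0
```

Released. I'll rise and step back along tool −x so the wrist camera sees the seat.

```bash
python3 -m handwheel '[{"dx":0,"dy":0,"dz":-0.01,"ax":0,"ay":0,"az":0,"claw":-0.7},{"dx":0,"dy":0,"dz":-0.03,"ax":0,"ay":0,"az":0,"claw":-0.7},{"dx":0,"dy":0,"dz":-0.05,"ax":0,"ay":0,"az":0,"claw":-1},{"dx":-0.02,"dy":0,"dz":-0.06,"ax":0,"ay":0,"az":0,"claw":-1},{"dx":-0.03,"dy":0,"dz":-0.03,"ax":0,"ay":0,"az":0,"claw":-1}]'
python3 -m handwheel '[{"dx":0,"dy":0,"dz":0,"ax":0,"ay":0,"az":0,"claw":-1},{"dx":0,"dy":0,"dz":0,"ax":0,"ay":0,"az":0,"claw":-1},{"dx":0,"dy":0,"dz":0,"ax":0,"ay":0,"az":0,"claw":-1},{"dx":0,"dy":0,"dz":0,"ax":0,"ay":0,"az":0,"claw":-1},{"dx":0,"dy":0,"dz":0,"ax":0,"ay":0,"az":0,"claw":-1}]' >/dev/null
python3 - <<'E'
from h import *
import pickle
st();im=snap("wrist","w7");cal=arm.get_calibration("wrist");t=snap("top")
pickle.dump((cal,cur()),open("w7.pkl","wb"))
c,s=np.array([496.2,111.8]),np.radians(-76.14);v=np.array([np.cos(s),np.sin(s)])
P=[[*(c+b*v),z] for b,z in[(62,55),(-62,55),(30,73),(-30,73),(0,55)]]
print(proj("wrist",P,cal).round(0).tolist())
k=np.clip(t[148:260,215:335].astype(float)*1.8,0,255).astype(np.uint8)
cv2.imwrite("pics/end.png",np.hstack([im[:,90:470][:,:,::-1],cv2.resize(k[:,:,::-1],(420,420))]))
E
```

```text
time_s: 18.58
eef_pos: [488.9, 144.6, 199.8]
tool_rot: [0.787, -0.617, 0.001, -0.002]
contact_force: [0.1, 0.3, 0.7]
finger_gap: 1.002
grasp_force: 0.0
t 19.2 p [487.6 144.1 196.2] yang -166.1 tilt 0.05 F [-0.1  0.   0.3] gap 0.998 g 0.0 j [ 0.14  0.3  -0.39  0.88  0.   -1.67]
[[277.0, 81.0], [277.0, 245.0], [277.0, 130.0], [277.0, 214.0], [277.0, 169.0]]
```

View pics/end.png

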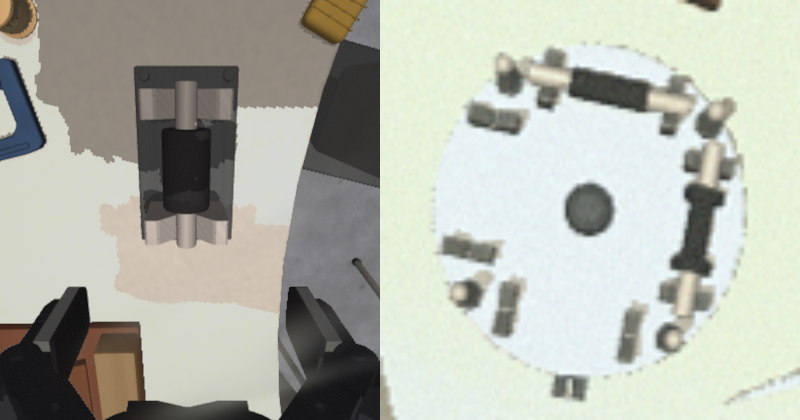

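The left crop shows the thick roller lying straight in both Vs. Its ends are at rows 80 and 247 (predicted 81 and 245), its axis is at full-image column 276 (predicted 277), and its drum sits between the blocks at rows 128–212. The right crop shows the slim roller (610,87) and the waisted roller (700,228) still in their cradles. I'm handing in.

```bash
python3 -c "
from bench import arm
print(arm.sign_off())"
```

```text
the job is handed in; nothing more can be done
None
```

The thick roller lies seated in the V-blocks and the slim and waisted rollers are still in their cradles, judging by the last pictures; the job is handed in after about 19 s, and no verdict was returned.

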